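# Snap the lid onto the marble tub

### The arm

A 6-joint arm with a two-finger parallel gripper is mounted at the origin on the work surface. World frame = base frame: x ahead of the robot, y to its left, z up, the work surface at z = 0. Lengths are in m, angles in degrees, forces in N, time in s.
With the tool pointing down it reaches from about 0.375 to 0.9 m from the base axis. Payload 3.1 kg.
Tool frame: the origin (TCP) lies on the centre line of the jaws, within the pads' length; the fingertips stand 8 mm ahead of it and the grasp point (between the pads) lies 11 mm behind it; y points along the fingers, x is the direction in which the jaws open and shut, and the axes are right-handed (so a half turn about y gives the same grasp; the last joint's range is limited). The gripper opens to 87 mm and grips with 3 to 60 N. Pads are 19 mm wide; open, the fingers measure 117 mm over their backs; the gripper's body (75 mm by 190 mm) begins 51 mm behind the grasp point.
Start: joints at [-77.263, 30.224, 82.088, -0, 67.689, -10.227], TCP at [0.244, -0.575, 0.231] pointing down, gripper open.
Joint ranges: [-176.69, 176.69], [-43.24, 126.21], [12.49, 139.97], [-82, 262], [0, 151.66], [-163.58, 163.58]. Speed limits (degrees/s): [159.86, 159.86, 180, 180, 180, 180].

### API

Orientations are given as a 3x3 rotation matrix whose columns are the frame's x, y, z axes.
In Python, from rig import read_state, imaging, job, spotter gives the robot as it stands.
- The arm moves only by the tool apply_moves, never from a script. Its argument "steps" is a list of rows, each an object of numbers: "x", "y", "z": the shift along the world's x, y, z in mm; "spin": the turn about the world's z in rad. In form: [{"x": .., "y": .., "z": .., "spin": ..}, ...]. A call has 1 to 12 rows; each row shifts and turns the pose as measured when the row begins; what a row does not reach is not made up. A row lasts 1/10 s, in which the tool goes at most 50 mm and 8.59 degrees, less where a joint would pass 70% of its speed; a pose out of reach is approached as far as the arm can. A call is refused whole if a number of a shift passes 50 or a number of a turn 0.15, either way. A call with a gripper value outside its range is refused whole. "grip" is the finger opening in mm, from 0 to 87, set as the call begins (left out, the last holds). The fingers move at their own pace and stop on an object; the grip force is fixed at half the most. Time passes only in rows, so rows that do not move let the fingers close. It gives the time, the measured TCP pose, the force and the opening at its end, in the units of the state.
- read_state(): the state, without advancing time (a new reading comes with each control period).
- imaging.capture(name): name is "scene" or "side" or "wrist"; returns the picture (480x640x3 uint8, red, green, blue); there is no depth.
- imaging.camera_params(name): a dict with "fov_y" (degrees; the focal length in pixels is half the picture's height over the tangent of half this angle, whatever the lens; pixels are square), "cx", "cy" (the principal point, pixels), "R" (3x3) and "t" (3): a world point X has camera coordinates R X + t. Camera axes: x right, y down, z forward; pixel columns grow to the right and rows downward; lengths in m; the calibration is good to about 2 mm. A picture is of the moment at which its call begins: read the wrist's pose just before it. camera_params takes no time and is no camera call; for the wrist camera it gives the pose at the moment of the call.
- job.hand_in(): hands the job in, once; it reports no verdict.
Trained networks look in the newest picture that a camera, given by its name, has taken for a name from the list of things; names that differ only in an ending like _2 or _b are one class to them, and where a whole thing is asked for, a point or a joint stands for the part that bears it (a point fixed in the world has none). Each returns a list of dicts, best first, with "score" (0 to 1); they miss things now and then, are a little off and sometimes report something else, mostly with a low value. They report only what shows in the picture. A call takes as long as a camera call. They do not tell look-alikes from the thing itself.
- spotter.cut_out(name, camera): "mask" (480x640 bool, what is visible of it) and "rect" ([left, top, width, height] in pixels, round what is visible of it).
The state is a dict: "time_s": time; "joint_positions": joint angles; "qvel": joint speeds; "tau": joint torques, N m; "position": TCP position; "tcp_rot": TCP orientation; "force": force on the tool from outside, world axes, zero at the start; "moment": the same for the moment, N m; "opening": opening from 0.0 (shut) to 1.0 (fully open).
Only numpy, scipy, OpenCV 4.12 (cv2) and the standard library are available. Lean on these libraries where they do the work, as an engineer would, in place of code of your own. Each camera call takes 0.05 s, during which the arm holds its last target.

### The job

Close the open green tub of marbles on the glass shelf: pick up the green lid that fits it (not the smaller blue one), set it on the tub and press it straight down until it snaps home, flush on the rim all round. Leave the tub standing upright about where it is, let go, and leave the blue lid and the cup where they are.

Things in the scene. Friction and masses are not known exactly. Their poses are not given: they have to be found in the camera images.
- tub: Open round green tub, loose, about 0.45 kg with marbles in its lower half: 86 mm outside, mouth 79 mm, height 75 mm. Origin: centre of its underside, z up to the mouth. It stands on a glass shelf whose top is at height 8 mm. Under the rim four small white sprung catches stick inward: the lid stops on them with its disc about 10 mm above the rim and snaps past them with a push of about 10 to 20 N.
- lid_grip (a point): Green lid, loose, about 50 g, 64 mm high, right way up on the glass: white upright round grip post (30 mm diameter, 32 mm high) on a green disc (88 mm, 4 mm thick) over a tapered plug (28 mm deep, 75 mm at its widest, 54 mm at the foot). Point: middle of the post, 48 mm above the lid's foot, 16 mm above the disc's top; z up. Lid home: disc on the rim, point 20 mm above the tub's mouth.
- small_lid_grip (a point): The wrong lid, to be left alone: same shape, blue, disc 64 mm across, white grip post 24 mm across, 64 mm high in all. The point is the middle of its grip post, 48 mm above its bottom. It and the green lid and the cup may stand in each other's places.
- cup: White ceramic cup, no handle, 76 mm across, 70 mm high, loose, to be left alone. Origin at the centre of its underside. (A low marble rack, dish, box and ball stand fixed at the shelf's far edge, beyond x = 0.80 m, under 85 mm high; a canister 0.13 m high at the far left, y above 0.5 m.)
Mind the look-alikes: they are no part of the job. What is shaped like the part that bears lid_grip but orange is not meant.

How it is judged:
By the outcome, as a careful person would: the job done as asked, in the order asked, and still so for the second after the job is handed in, with the robot touching nothing.
It also fails if it takes over 40 s, if anything falls off the work surface, if the arm or the gripper's body presses on something with over 40 N, if the wrist force passes 120 N, or if a joint passes its speed limit or range.

## Working session

There is one attempt and no reset: what is moved stays moved. The work goes in short steps, Python scripts to look and compute and a tool call to move; the robot and the scene stay as the last step left them, time stands still between calls to the robot, and variables do not carry over. Pictures are saved under pics/ and viewed, and the job is handed in when it is done.

Besides the shell and the picture viewer there is one more tool, called after "Request:" in YAML: its name, and indented under it one key for each argument. apply_moves: Moves the arm, as the interface text tells. Its arguments: {"type":"object","properties":{"steps":{"type":"array"},"grip":{"type":"number"}},"required":["steps"]}

```bash
mkdir -p pics; ls; python3 - <<'E'
from rig import read_state, imaging
import cv2
s=read_state();print(s)
for n in("scene","side","wrist"):
    im=imaging.capture(n);cv2.imwrite(f"pics/{n}0.png",im[...,::-1]);print(n,imaging.camera_params(n))
E
```

```text
pics
{'time_s': 0.0, 'joint_positions': array([-7.72614056e+01,  3.02768206e+01,  8.21565441e+01,  5.25409524e-04,
        6.76889400e+01, -1.02283667e+01]), 'qvel': array([-0.12220338,  0.03966101, -0.04415753,  0.01592324,  0.01476683,
       -0.04591103]), 'tau': array([ 5.49738033e-04, -4.40037739e+01, -1.76595926e+01,  6.31685229e-02,
        5.83210762e-02, -1.90201004e-04]), 'position': array([ 0.24373388, -0.57474042,  0.22959375]), 'tcp_rot': array([[ 3.90196567e-01, -4.62415187e-04,  9.20731462e-01],
       [-9.20729185e-01,  2.08394650e-03,  3.90196649e-01],
       [-2.09918797e-03, -9.99997722e-01,  3.87389613e-04]]), 'force': array([-0.94070533,  0.15787142,  0.62335704]), 'moment': array([ 0.06206221,  0.01847031, -0.02888418]), 'opening': 1.0015945520306113}
scene {'fov_y': 44.455195901540826, 'cx': 322.70243588690477, 'cy': 240.92019030230827, 'R': array([[-0.47111903,  0.88204768, -0.00622564],
       [ 0.56547309,  0.29659841, -0.76959052],
       [-0.67696901, -0.36608916, -0.63850738]]), 't': array([ 0.20844777, -0.1897315 ,  1.41212508])}
side {'fov_y': 50.02108644204451, 'cx': 318.38602153419987, 'cy': 237.49544159609144, 'R': array([[-0.83877068, -0.54419029,  0.01790724],
       [-0.37729155,  0.55718491, -0.73972702],
       [ 0.39257462, -0.62721759, -0.67266877]]), 't': array([0.3633364 , 0.22101332, 0.83071198])}
wrist {'fov_y': 70.07665230471581, 'cx': 322.64564550848934, 'cy': 241.70425946311747, 'R': array([[ 0.38944243, -0.92104751, -0.00246711],
       [-0.87838649, -0.37220739,  0.29983134],
       [-0.27707718, -0.11459997, -0.95398904]]), 't': array([-0.62379754, -0.03558905,  0.39393296])}
```

View pics/scene0.png

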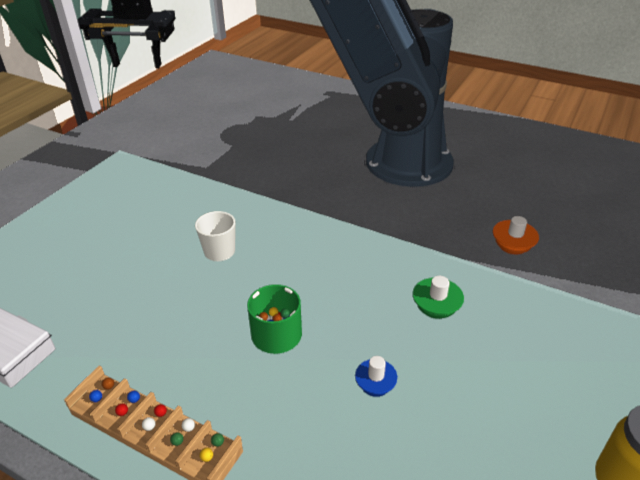

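View pics/side0.png

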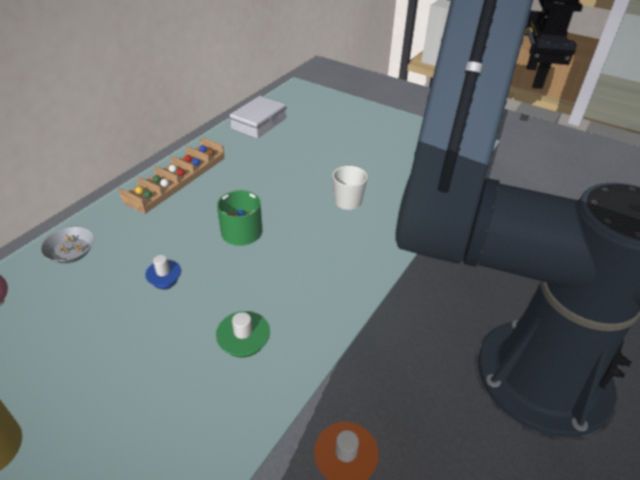

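View pics/wrist0.png

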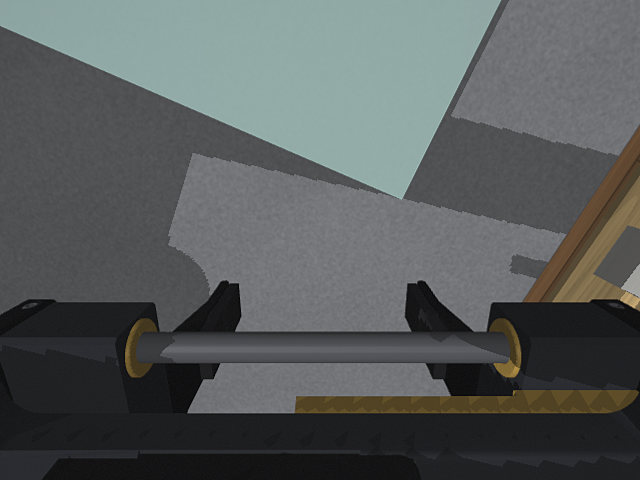

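```bash
cat > h.py <<'E'
import numpy as np, cv2
from scipy.optimize import least_squares
from rig import read_state, imaging, spotter, job
def proj(P,c):
    f=240/np.tan(np.radians(c['fov_y'])/2); Y=P@c['R'].T+c['t']
    return np.c_[c['cx']+f*Y[:,0]/Y[:,2], c['cy']+f*Y[:,1]/Y[:,2]]
a=np.linspace(0,2*np.pi,90)
def rings(L): return np.concatenate([np.c_[r*np.cos(a),r*np.sin(a),0*a+z] for r,z in L])
M={'tub':rings([(.043,0),(.043,.075)]),'lid_grip':rings([(.044,.028),(.044,.032),(.015,.064),(.027,0)]),
'small_lid_grip':rings([(.032,.028),(.032,.032),(.012,.064),(.018,0)]),'cup':rings([(.030,0),(.038,.070)])}
def cen(h):
    m=cv2.moments(h); return np.array([m['m10'],m['m01']])/m['m00'],m['m00']
def mhull(mask):
    m=mask.astype(np.uint8); n,l,st,_=cv2.connectedComponentsWithStats(m)
    k=1+np.argmax(st[1:,4]); y,x=np.nonzero(l==k); return cv2.convexHull(np.c_[x,y].astype(np.float32))
def fit(name,obs,z0=.008):
    def r(p):
        o=[]
        for h,c in obs:
            o.append(cen(cv2.convexHull((proj(M[name]+[p[0],p[1],z0],c)).astype(np.float32)))[0]-cen(h)[0])
        return np.concatenate(o)
    s=least_squares(r,[.55,0],x_scale=.01,diff_step=1e-3); return s.x,s.fun
E
python3 - <<'E'
from h import *
C={n:imaging.camera_params(n) for n in("scene","side")}
for n in C: imaging.capture(n)
for name in M:
    obs=[]
    for n in C:
        for d in spotter.cut_out(name,n)[:3]:
            print(name,n,round(d['score'],2),np.round(d['rect']))
            obs.append((n,d))
    use=[]
    for n in C:
        dd=[d for m,d in obs if m==n]
        if dd:
            h=mhull(dd[0]['mask']); use.append((h,C[n])); p,f=fit(name,[use[-1]]); print(n,p,'area',cen(h)[1],'model',cen(cv2.convexHull(proj(M[name]+[*p,.008],C[n]).astype(np.float32)))[1])
    if len(use)==2: print('both',*fit(name,use))
print(read_state()['time_s'])
E
```

```text
tub scene 0.84 [247. 287.  55.  65.]
tub side 0.9 [216. 189.  45.  57.]
scene [0.61807177 0.00458513] area 3169.0 model 3258.091345770983
side [0.61671414 0.00870209] area 2118.5 model 2162.8279902340146
both [0.61824089 0.00581829] [ 0.58795817  0.32677621  0.3260444  -1.0337693 ]
lid_grip scene 0.77 [413. 274.  50.  46.]
lid_grip scene 0.59 [492. 215.  48.  42.]
lid_grip side 0.91 [217. 307.  53.  49.]
lid_grip side 0.67 [313. 422.  61.  57.]
scene [0.43632633 0.22043285] area 1580.0 model 1683.461348255165
side [0.4341217  0.22430776] area 1904.5 model 1984.3163827019744
both [0.43539718 0.22211308] [ 1.11240868 -0.01623538  0.24797292 -1.2540821 ]
small_lid_grip scene 0.75 [354. 356.  41.  41.]
small_lid_grip side 0.89 [144. 253.  37.  36.]
scene [0.64135407 0.19629753] area 1293.5 model 1342.3424734473228
side [0.64057943 0.19934025] area 861.5 model 965.5987692773342
both [0.64146804 0.1973661 ] [ 0.62075685  0.32628793  0.44632185 -0.85142148]
cup scene 0.84 [194. 207.  40.  55.]
cup side 0.91 [333. 166.  35.  44.]
cup side 0.16 [216. 189.  46.  58.]
scene [ 0.48825285 -0.20637332] area 1557.5 model 1658.5021305863047
side [ 0.48677166 -0.20164541] area 1229.5 model 1283.2532792647835
both [ 0.48837795 -0.20502698] [ 0.53441846  0.24011004  0.15185074 -1.01338632]
0.65
```

Request:
apply_moves:
  steps:
    - {"x": 26,"y": 33}
    - {"x": 26,"y": 33}
    - {"x": 26,"y": 33}
    - {"x": 26,"y": 33}
    - {"x": 26,"y": 33}
    - {"x": 26,"y": 33}
    - {"x": 26,"y": 33}
    - {"x": 26,"y": 33}
    - {"x": 26,"y": 33}
    - {"x": 26,"y": 33}

```text
invalid input at $.steps[0]: expected keys x, y, z, spin
```

Request:
apply_moves:
  steps:
    - {"x": -6,"y": 43}
    - {"x": -6,"y": 43}
    - {"x": -6,"y": 43}
    - {"x": -6,"y": 43}
    - {"x": -6,"y": 43}
    - {"x": -6,"y": 43}
    - {"x": -6,"y": 43}
    - {"x": -6,"y": 43}
    - {"x": -6,"y": 43}
    - {"x": -6,"y": 43}
    - {"x": -6,"y": 43}

```text
invalid input at $.steps[0]: expected keys x, y, z, spin
```

Request:
apply_moves:
  steps:
    - {"x": 26,"y": 33,"z": 0,"spin": 0}
    - {"x": 26,"y": 33,"z": 0,"spin": 0}
    - {"x": 26,"y": 33,"z": 0,"spin": 0}
    - {"x": 26,"y": 33,"z": 0,"spin": 0}
    - {"x": 26,"y": 33,"z": 0,"spin": 0}
    - {"x": 26,"y": 33,"z": 0,"spin": 0}
    - {"x": 26,"y": 33,"z": 0,"spin": 0}
    - {"x": 26,"y": 33,"z": 0,"spin": 0}
    - {"x": 26,"y": 33,"z": 0,"spin": 0}
    - {"x": 26,"y": 33,"z": 0,"spin": 0}

```text
time_s: 1.65
position: [0.5085, -0.2401, 0.2322]
tcp_rot: [[0.379, 0.003, 0.926], [-0.926, -0.009, 0.379], [0.01, -1.0, -0.0]]
force: [0.2, -0.4, 0.7]
opening: 1.002
```

Request:
apply_moves:
  steps:
    - {"x": -6,"y": 42,"z": 0,"spin": 0}
    - {"x": -6,"y": 42,"z": 0,"spin": 0}
    - {"x": -6,"y": 42,"z": 0,"spin": 0}
    - {"x": -6,"y": 42,"z": 0,"spin": 0}
    - {"x": -6,"y": 42,"z": 0,"spin": 0}
    - {"x": -7,"y": 42,"z": 0,"spin": 0}
    - {"x": -7,"y": 42,"z": 0,"spin": 0}
    - {"x": -7,"y": 42,"z": 0,"spin": 0}
    - {"x": -7,"y": 42,"z": 0,"spin": 0}
    - {"x": -7,"y": 42,"z": 0,"spin": 0}
    - {"x": -7,"y": 42,"z": 0,"spin": 0}
    - {"x": 0,"y": 0,"z": 0,"spin": 0}

```text
time_s: 2.85
position: [0.4383, 0.2427, 0.2356]
tcp_rot: [[0.383, 0.019, 0.923], [-0.923, -0.01, 0.383], [0.016, -1.0, 0.014]]
force: [0.1, -0.2, -0.4]
opening: 1.0
```

```bash
python3 - <<'E'
from h import *
c=imaging.camera_params("wrist");im=imaging.capture("wrist");cv2.imwrite("pics/w1.png",im[...,::-1])
s=read_state();print(s['position'],s['joint_positions'],s['tcp_rot'],s['qvel'])
for name in M:
  for d in spotter.cut_out(name,"wrist")[:2]:
    h=mhull(d['mask']); print(name,d['score'],d['rect'],fit(name,[(h,c)])[0],cen(h)[1])
E
```

```text
[0.43864577 0.24075974 0.23548246] [16.51279458 20.03694922 99.77520104 -1.08510951 59.34768088 84.56573123] [[ 0.38241137  0.01876251  0.92380166]
 [-0.92382189 -0.01143014  0.38265189]
 [ 0.0177387  -0.99975863  0.0129622 ]] [-3.76292131 -0.32941798  1.00495434 -1.26876965 -0.00742213 -1.15953634]
tub 0.56 [545.3, 94.0, 92.9, 101.8] [0.60829884 0.02806757] 7667.0
lid_grip 0.98 [187.1, 364.0, 50.6, 44.7] [0.19555494 0.27866683] 1406.5
lid_grip 0.82 [298.5, 185.7, 80.0, 81.4] [0.43709605 0.223719  ] 5094.5
small_lid_grip 0.79 [415.8, 1.0, 70.7, 74.0] [0.64248088 0.19874146] 4149.0
```

View pics/w1.png

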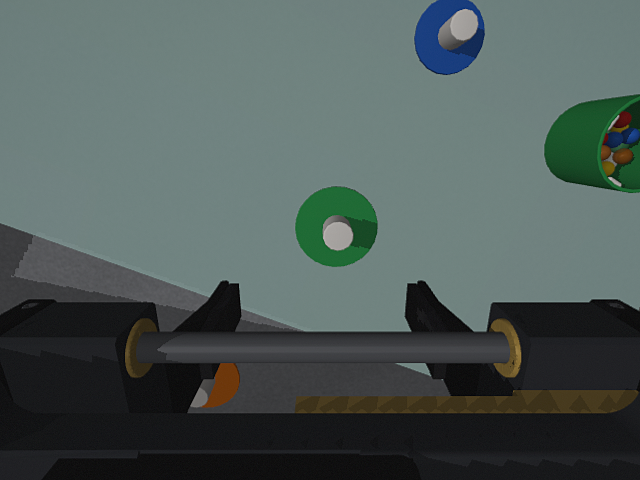

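Request:
apply_moves:
  steps:
    - {"x": -1,"y": -6,"z": -10,"spin": 0}
    - {"x": -1,"y": -6,"z": -15,"spin": 0}
    - {"x": 0,"y": -5,"z": -20,"spin": 0}
    - {"x": 0,"y": 0,"z": -20,"spin": 0}
    - {"x": 0,"y": 0,"z": -20,"spin": 0}
    - {"x": 0,"y": 0,"z": -15,"spin": 0}
    - {"x": 0,"y": 0,"z": -10,"spin": 0}
    - {"x": 0,"y": 0,"z": 0,"spin": 0}

```text
time_s: 3.9
position: [0.4391, 0.2066, 0.1187]
tcp_rot: [[0.359, 0.016, 0.933], [-0.933, -0.015, 0.359], [0.02, -1.0, 0.01]]
force: [-0.7, 0.3, 0.2]
opening: 0.996
```

```bash
python3 - <<'E'
from h import *
c=imaging.camera_params("wrist");im=imaging.capture("wrist");cv2.imwrite("pics/w2.png",im[...,::-1])
s=read_state();print(s['position'],s['tcp_rot'],s['qvel'])
for name in ['lid_grip']:
  for d in spotter.cut_out(name,"wrist")[:2]:
    h=mhull(d['mask']); print(name,d['score'],d['rect'],fit(name,[(h,c)])[0],cen(h)[1])
E
```

```text
[0.43948009 0.20674523 0.11928119] [[ 0.35896408  0.01719853  0.9331929 ]
 [-0.93313513 -0.01490797  0.35921661]
 [ 0.02009001 -0.99974095  0.01069713]] [ 0.88217532 -1.37302368 -1.23606878  0.24280476  0.46439525  0.16778882]
lid_grip 0.57 [235.9, 188.1, 122.1, 117.1] [0.4368143  0.22349931] 10909.5
```

View pics/w2.png

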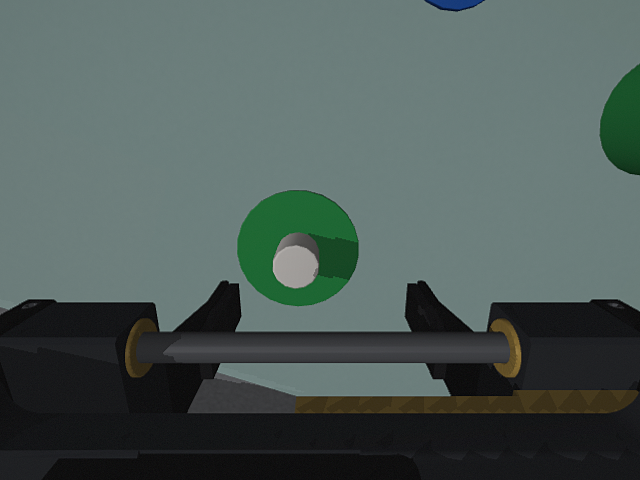

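Request:
apply_moves:
  steps:
    - {"x": -1,"y": 6,"z": 0,"spin": 0}
    - {"x": -1,"y": 6,"z": 0,"spin": 0}
    - {"x": 0,"y": 3,"z": 0,"spin": 0}
    - {"x": 0,"y": 0,"z": 0,"spin": 0}
    - {"x": 0,"y": 0,"z": 0,"spin": 0}

```text
time_s: 4.5
position: [0.4399, 0.2246, 0.1228]
tcp_rot: [[0.36, 0.026, 0.933], [-0.933, -0.013, 0.36], [0.021, -1.0, 0.02]]
force: [0.8, 0.7, -0.5]
opening: 1.002
```

Request:
apply_moves:
  steps:
    - {"x": -2,"y": 0,"z": -10,"spin": 0}
    - {"x": -2,"y": 0,"z": -15,"spin": 0}
    - {"x": -1,"y": 0,"z": -15,"spin": 0}
    - {"x": 0,"y": 0,"z": -8,"spin": 0}
    - {"x": 0,"y": 0,"z": 0,"spin": 0}

```text
time_s: 5.0
position: [0.4342, 0.2247, 0.0722]
tcp_rot: [[0.361, 0.027, 0.932], [-0.932, -0.012, 0.361], [0.021, -1.0, 0.02]]
force: [-0.4, -0.3, 0.7]
opening: 0.999
```

Request:
apply_moves:
  steps:
    - {"x": 2,"y": -1,"z": -8,"spin": 0}
    - {"x": 0,"y": 0,"z": -7,"spin": 0}
    - {"x": 0,"y": 0,"z": -4,"spin": 0}
    - {"x": 0,"y": 0,"z": 0,"spin": 0}

```text
time_s: 5.4
position: [0.4372, 0.2236, 0.0519]
tcp_rot: [[0.36, 0.028, 0.932], [-0.933, -0.012, 0.361], [0.021, -1.0, 0.022]]
force: [-0.4, -0.4, -0.4]
opening: 1.0
```

```bash
python3 - <<'E'
from h import *
s=read_state();print(s['position'],s['force'],s['qvel'])
c=imaging.camera_params("side");im=imaging.capture("side");cv2.imwrite("pics/s3.png",cv2.resize(im[240:420,140:380],None,fx=3,fy=3)[...,::-1])
im=imaging.capture("wrist");cv2.imwrite("pics/w3.png",im[...,::-1])
E
```

```text
[0.43718346 0.22358693 0.05190879] [-0.41301847 -0.40532366 -0.43128342] [ 0.03475695 -0.06362649 -0.16486906  0.03231294  0.0056717   0.06857714]
```

View pics/s3.png

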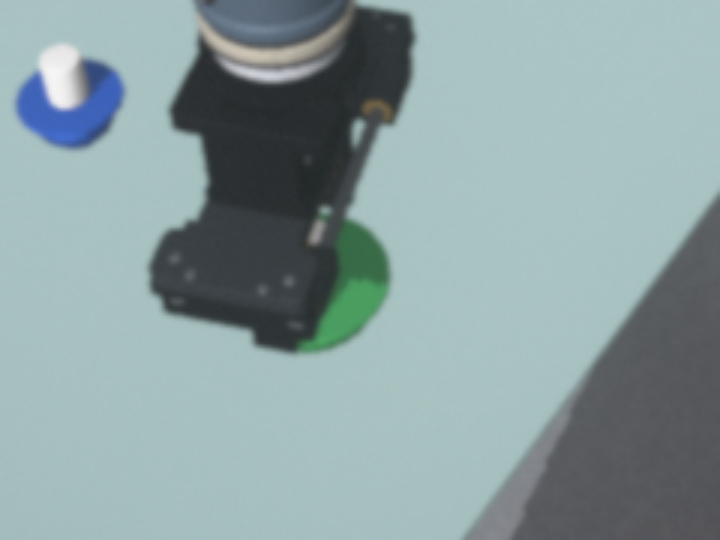

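View pics/w3.png

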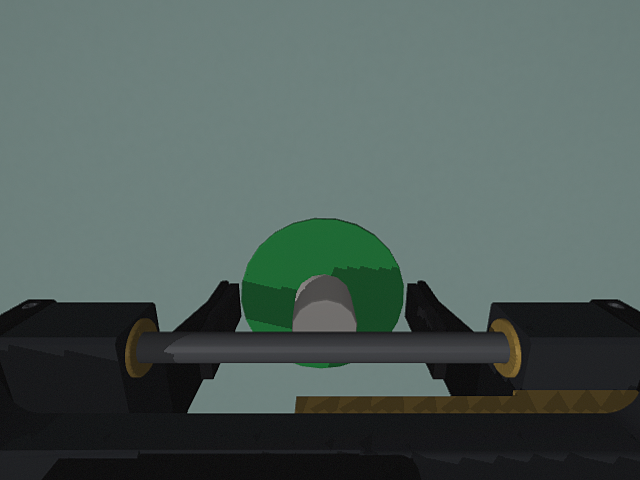

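Request:
apply_moves:
  steps:
    - {"x": 0,"y": 0,"z": 0,"spin": 0}
    - {"x": 0,"y": 0,"z": 0,"spin": 0}
    - {"x": 0,"y": 0,"z": 0,"spin": 0}
    - {"x": 0,"y": 0,"z": 0,"spin": 0}
    - {"x": 0,"y": 0,"z": 0,"spin": 0}
    - {"x": 0,"y": 0,"z": 0,"spin": 0}
  grip: 20

```text
time_s: 6.1
position: [0.4381, 0.224, 0.0536]
tcp_rot: [[0.36, 0.031, 0.932], [-0.933, -0.011, 0.361], [0.022, -0.999, 0.025]]
force: [-0.3, 0.1, -0.3]
opening: 0.543
```

Request:
apply_moves:
  steps:
    - {"x": -0.3,"y": 0,"z": -0.8,"spin": 0}
    - {"x": -0.3,"y": 0,"z": -0.8,"spin": 0}
    - {"x": -0.2,"y": 0,"z": -0.5,"spin": 0}
    - {"x": -0.2,"y": 0,"z": -0.3,"spin": 0}
    - {"x": -0.1,"y": 0,"z": -0.3,"spin": 0}
  grip: 20

```text
time_s: 6.6
position: [0.4376, 0.224, 0.0519]
tcp_rot: [[0.361, 0.033, 0.932], [-0.932, -0.011, 0.361], [0.022, -0.999, 0.027]]
force: [-0.7, 0.5, 4.1]
opening: 0.336
```

Request:
apply_moves:
  steps:
    - {"x": -0.2,"y": 0,"z": 0,"spin": 0}
    - {"x": -0.2,"y": 0,"z": 4,"spin": 0}
    - {"x": -0.2,"y": 0,"z": 8,"spin": 0}
    - {"x": -0.2,"y": 0,"z": 15,"spin": 0}
    - {"x": -0.2,"y": 0,"z": 20,"spin": 0}
    - {"x": -0.2,"y": 0,"z": 20,"spin": 0}
    - {"x": -0.2,"y": 0,"z": 20,"spin": 0}
    - {"x": -0.2,"y": 0,"z": 15,"spin": 0}
    - {"x": 0,"y": 0,"z": 5,"spin": 0}
    - {"x": 0,"y": 0,"z": 0,"spin": 0}
  grip: 20

```text
time_s: 7.6
position: [0.4333, 0.2236, 0.164]
tcp_rot: [[0.361, 0.029, 0.932], [-0.932, -0.012, 0.361], [0.021, -1.0, 0.023]]
force: [0.8, 0.4, 0.4]
opening: 0.335
```

```bash
python3 - <<'E'
from h import *
s=read_state();print(s['position'],s['force'],s['qvel'])
c=imaging.camera_params("side");im=imaging.capture("side");cv2.imwrite("pics/s4.png",cv2.resize(im[200:400,140:380],None,fx=3,fy=3)[...,::-1])
im=imaging.capture("wrist");cv2.imwrite("pics/w4.png",im[...,::-1])
im=imaging.capture("scene");cv2.imwrite("pics/c4.png",cv2.resize(im[180:380,200:500],None,fx=2.6,fy=2.6)[...,::-1])
E
```

```text
[0.43329583 0.22360372 0.16396478] [0.75792905 0.37116188 0.39044469] [-0.0149946  -0.39143009  0.2053515  -0.02495834  0.14439393  0.03292425]
```

View pics/s4.png

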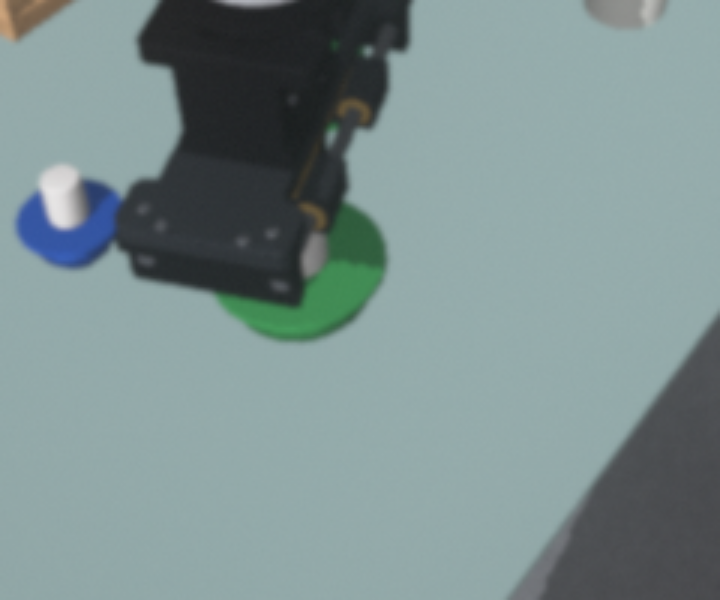

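View pics/w4.png

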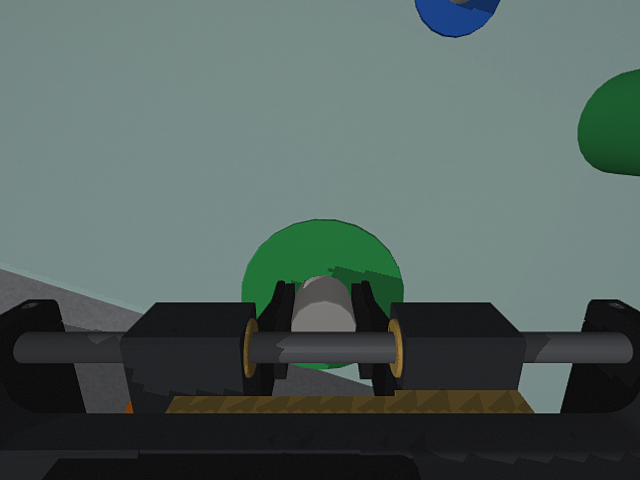

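View pics/c4.png

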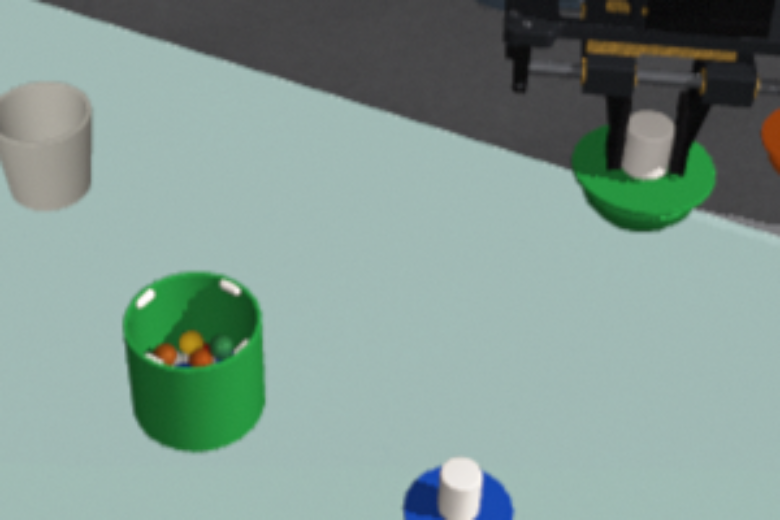

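Request:
apply_moves:
  steps:
    - {"x": 5,"y": -10,"z": 0,"spin": 0}
    - {"x": 10,"y": -20,"z": 0,"spin": 0}
    - {"x": 15,"y": -30,"z": 0,"spin": 0}
    - {"x": 17,"y": -34,"z": 0,"spin": 0}
    - {"x": 17,"y": -34,"z": 0,"spin": 0}
    - {"x": 15,"y": -30,"z": 0,"spin": 0}
    - {"x": 12,"y": -25,"z": 0,"spin": 0}
    - {"x": 8,"y": -16,"z": 0,"spin": 0}
    - {"x": 4,"y": -8,"z": 0,"spin": 0}
    - {"x": 0,"y": 0,"z": 0,"spin": 0}
    - {"x": 0,"y": 0,"z": 0,"spin": 0}

```text
time_s: 8.85
position: [0.5353, 0.0012, 0.1534]
tcp_rot: [[0.361, 0.01, 0.932], [-0.932, -0.014, 0.361], [0.016, -1.0, 0.004]]
force: [-0.6, -0.3, -1.2]
opening: 0.335
```

```bash
python3 - <<'E'
from h import *
s=read_state();print(s['position'],s['tcp_rot'],s['qvel'])
c=imaging.camera_params("wrist");im=imaging.capture("wrist");cv2.imwrite("pics/w5.png",im[...,::-1])
for d in spotter.cut_out('tub',"wrist")[:2]:
    h=mhull(d['mask']); print(d['score'],d['rect'],fit('tub',[(h,c)])[0],cen(h)[1])
E
```

```text
[0.53526206 0.00120573 0.15344874] [[ 0.36124228  0.00973154  0.93242121]
 [-0.93232932 -0.01372181  0.36134989]
 [ 0.01631099 -0.99985849  0.0041161 ]] [-0.41771201  0.47680987  0.19237239  0.00439042 -0.15392218 -0.12790311]
0.79 [293.6, 62.7, 131.9, 141.8] [0.61957764 0.00747712] 14846.0
```

View pics/w5.png

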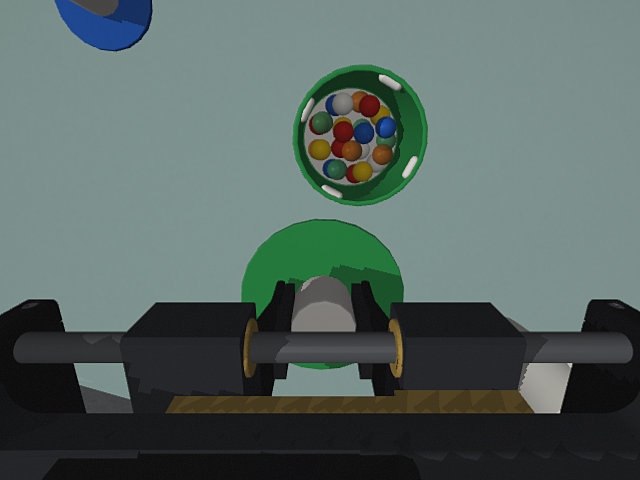

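Request:
apply_moves:
  steps:
    - {"x": 5,"y": 0.5,"z": 0,"spin": 0}
    - {"x": 10,"y": 1,"z": 0,"spin": 0}
    - {"x": 13,"y": 1,"z": 0,"spin": 0}
    - {"x": 13,"y": 1,"z": 0,"spin": 0}
    - {"x": 13,"y": 1,"z": 0,"spin": 0}
    - {"x": 12,"y": 1,"z": 0,"spin": 0}
    - {"x": 8,"y": 1,"z": 0,"spin": 0}
    - {"x": 4,"y": 0,"z": 0,"spin": 0}
    - {"x": 0,"y": 0,"z": 0,"spin": 0}
    - {"x": 0,"y": 0,"z": 0,"spin": 0}

```text
time_s: 9.95
position: [0.6187, 0.0159, 0.1544]
tcp_rot: [[0.371, 0.012, 0.928], [-0.928, -0.013, 0.372], [0.016, -1.0, 0.006]]
force: [-0.9, 0.1, -0.3]
opening: 0.34
```

```bash
python3 - <<'E'
from h import *
s=read_state();print(s['position'],s['tcp_rot'],s['qvel'],s['force'])
im=imaging.capture("side");cv2.imwrite("pics/s6.png",cv2.resize(im[120:280,160:320],None,fx=3.7,fy=3.7)[...,::-1])
im=imaging.capture("scene");cv2.imwrite("pics/c6.png",cv2.resize(im[200:380,180:380],None,fx=3.3,fy=3.3)[...,::-1])
E
```

```text
[0.61870773 0.0159417  0.15440036] [[ 0.3714653   0.01184945  0.92837122]
 [-0.92830225 -0.01290626  0.37160243]
 [ 0.01638508 -0.9998465   0.00620564]] [ 0.24409596  0.09280812 -0.10967728 -0.16537192  0.11177482 -0.06224093] [-0.87904333  0.1001405  -0.26111414]
```

View pics/s6.png

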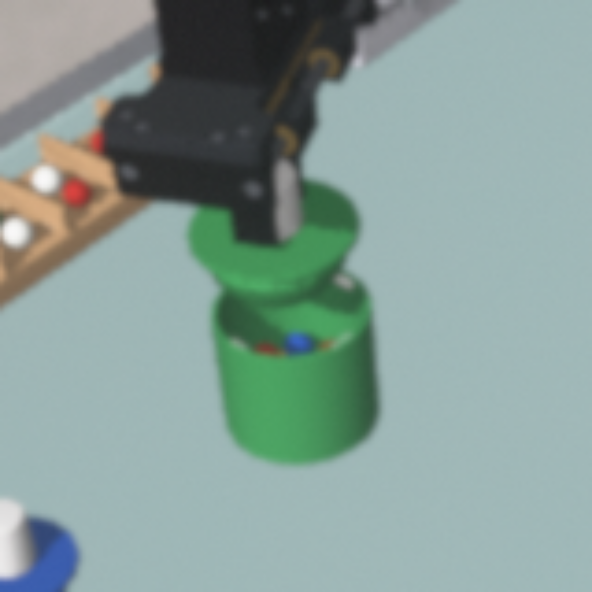

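View pics/c6.png

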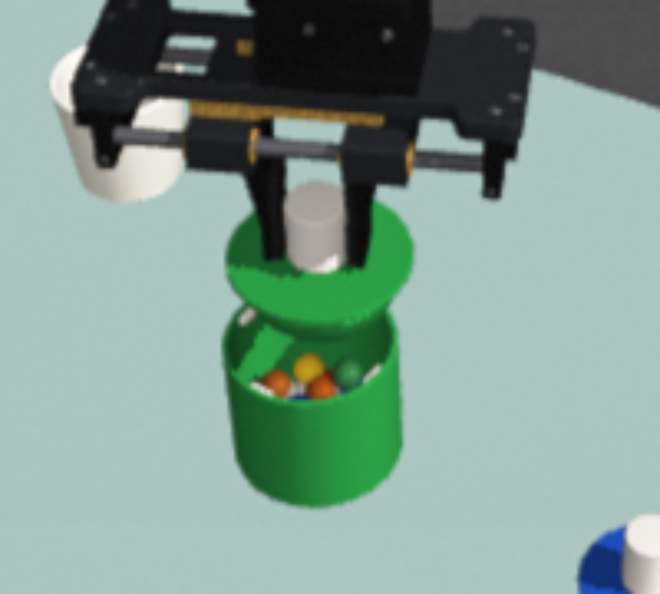

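Request:
apply_moves:
  steps:
    - {"x": 1,"y": -3,"z": -4,"spin": 0}
    - {"x": 1,"y": -3,"z": -8,"spin": 0}
    - {"x": 0,"y": -1,"z": -6,"spin": 0}
    - {"x": 0,"y": 0,"z": -3,"spin": 0}
    - {"x": 0,"y": 0,"z": 0,"spin": 0}

```text
time_s: 10.55
position: [0.619, 0.0076, 0.1312]
tcp_rot: [[0.37, 0.01, 0.929], [-0.929, -0.013, 0.37], [0.015, -1.0, 0.004]]
force: [0.6, 0.9, -0.2]
opening: 0.337
```

Request:
apply_moves:
  steps:
    - {"x": 1,"y": 0,"z": -4,"spin": 0}
    - {"x": 0.5,"y": 0,"z": -5,"spin": 0}
    - {"x": 0.3,"y": 0,"z": -3,"spin": 0}
    - {"x": 0,"y": 0,"z": 0,"spin": 0}

```text
time_s: 10.95
position: [0.621, 0.0077, 0.118]
tcp_rot: [[0.37, 0.009, 0.929], [-0.929, -0.013, 0.37], [0.015, -1.0, 0.004]]
force: [-0.3, 0.4, 0.0]
opening: 0.335
```

```bash
python3 - <<'E'
from h import *
s=read_state();print(s['position'],s['qvel'],s['force'])
im=imaging.capture("side");cv2.imwrite("pics/s7.png",cv2.resize(im[120:280,160:320],None,fx=3.7,fy=3.7)[...,::-1])
im=imaging.capture("scene");cv2.imwrite("pics/c7.png",cv2.resize(im[200:380,180:380],None,fx=3.3,fy=3.3)[...,::-1])
E
```

```text
[0.62101539 0.00768451 0.11796403] [ 0.11716996 -0.11829217 -0.09677289  0.09100148 -0.00748823 -0.04832326] [-0.34693747  0.39266862  0.02512695]
```

View pics/s7.png

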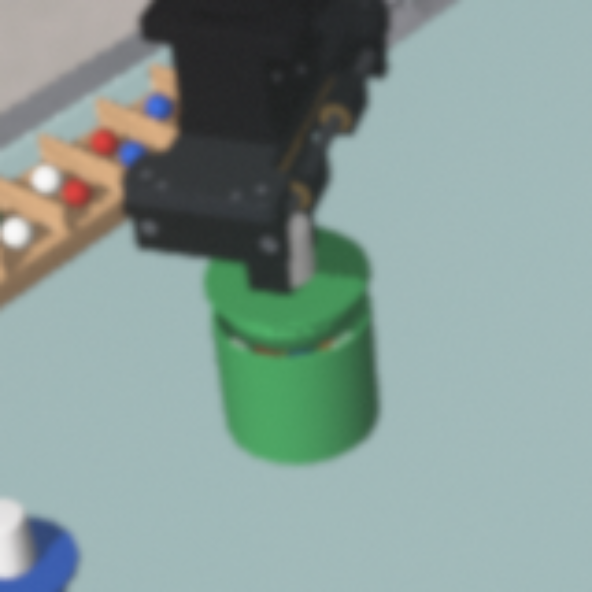

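View pics/c7.png

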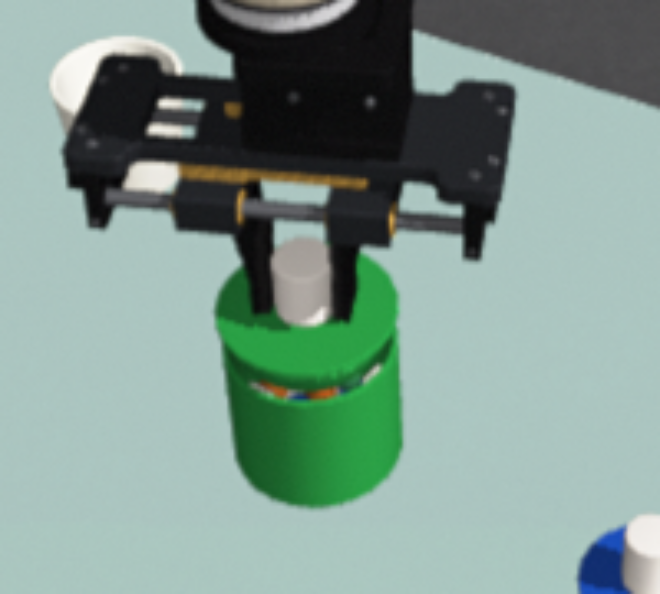

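Request:
apply_moves:
  steps:
    - {"x": -0.6,"y": 0.7,"z": -2,"spin": 0}
    - {"x": -0.3,"y": 0.2,"z": -3,"spin": 0}
    - {"x": 0,"y": 0,"z": -2,"spin": 0}
    - {"x": 0,"y": 0,"z": 0,"spin": 0}

```text
time_s: 11.45
position: [0.6208, 0.0082, 0.1117]
tcp_rot: [[0.371, 0.012, 0.929], [-0.929, -0.014, 0.371], [0.017, -1.0, 0.006]]
force: [0.6, -1.3, -1.3]
opening: 0.335
```

Request:
apply_moves:
  steps:
    - {"x": -0.5,"y": 0.3,"z": -2,"spin": 0}
    - {"x": -0.3,"y": 0,"z": -2,"spin": 0}
    - {"x": 0,"y": 0,"z": -1,"spin": 0}

```text
time_s: 11.75
position: [0.621, 0.008, 0.1083]
tcp_rot: [[0.371, 0.014, 0.929], [-0.929, -0.015, 0.371], [0.019, -1.0, 0.008]]
force: [-2.1, 0.5, 4.9]
opening: 0.337
```

Request:
apply_moves:
  steps:
    - {"x": 0,"y": 0,"z": -2,"spin": 0}
    - {"x": 0,"y": 0,"z": -3,"spin": 0}

```text
time_s: 11.95
position: [0.6214, 0.008, 0.1057]
tcp_rot: [[0.37, 0.016, 0.929], [-0.929, -0.015, 0.37], [0.02, -1.0, 0.009]]
force: [-1.7, 0.3, 5.7]
opening: 0.337
```

Request:
apply_moves:
  steps:
    - {"x": -0.3,"y": 0,"z": -3,"spin": 0}
    - {"x": -0.3,"y": 0,"z": -3,"spin": 0}

```text
time_s: 12.15
position: [0.6213, 0.0085, 0.1001]
tcp_rot: [[0.37, 0.018, 0.929], [-0.929, -0.014, 0.37], [0.02, -1.0, 0.011]]
force: [0.7, 0.3, 0.1]
opening: 0.333
```

Request:
apply_moves:
  steps:
    - {"x": -0.2,"y": 0,"z": -2,"spin": 0}
    - {"x": -0.2,"y": 0,"z": -2,"spin": 0}

```text
time_s: 12.35
position: [0.621, 0.0083, 0.0986]
tcp_rot: [[0.369, 0.018, 0.929], [-0.929, -0.014, 0.37], [0.02, -1.0, 0.011]]
force: [-5.9, 0.7, 21.4]
opening: 0.338
```

```bash
python3 - <<'E'
from h import *
s=read_state();print(s['position'],s['qvel'],s['force'])
im=imaging.capture("side");cv2.imwrite("pics/s8.png",cv2.resize(im[120:280,160:320],None,fx=3.7,fy=3.7)[...,::-1])
im=imaging.capture("scene");cv2.imwrite("pics/c8.png",cv2.resize(im[200:380,180:380],None,fx=3.3,fy=3.3)[...,::-1])
E
```

```text
[0.6209793  0.00833833 0.09861297] [ 0.01655287 -0.07138513  0.24752895  0.05498747 -0.5617692   0.03669536] [-5.8654222   0.70555631 21.43734356]
```

View pics/s8.png

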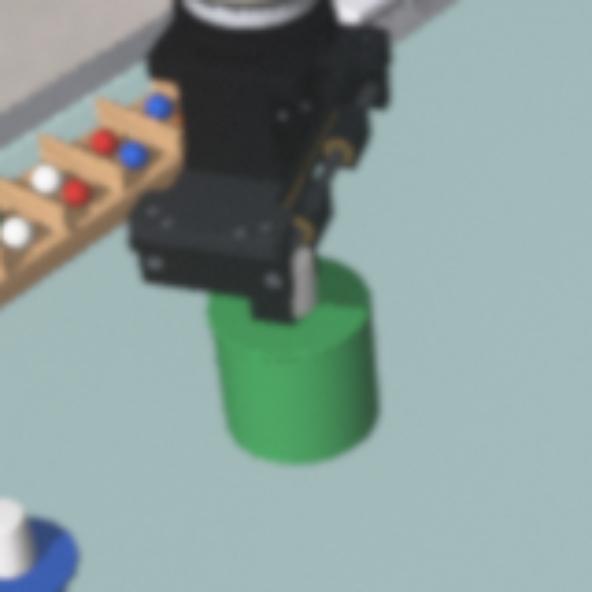

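View pics/c8.png

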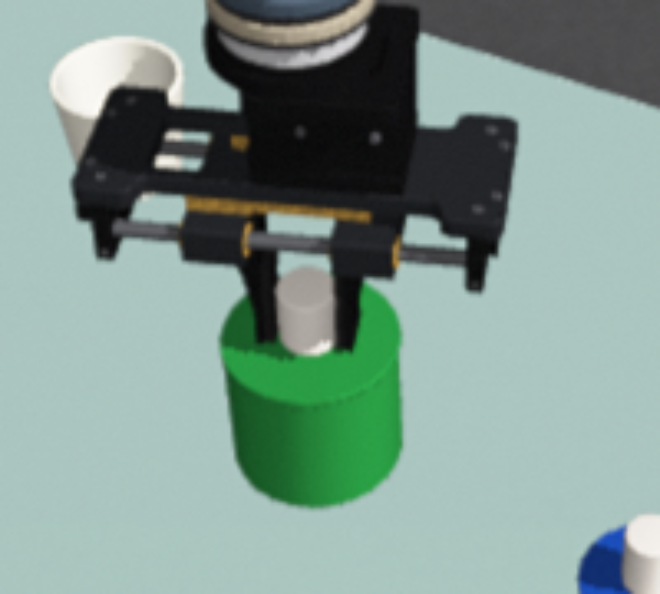

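Request:
apply_moves:
  steps:
    - {"x": 0,"y": 0,"z": -2,"spin": 0}
    - {"x": 0,"y": 0,"z": -2,"spin": 0}

```text
time_s: 12.65
position: [0.621, 0.0084, 0.0987]
tcp_rot: [[0.369, 0.019, 0.929], [-0.929, -0.014, 0.369], [0.02, -1.0, 0.013]]
force: [-3.4, -0.2, 13.9]
opening: 0.336
```

Seated firmly; release and look.

Request:
apply_moves:
  steps:
    - {"x": 0,"y": 0,"z": 0.3,"spin": 0}
    - {"x": 0,"y": 0,"z": 0.3,"spin": 0}
    - {"x": 0,"y": 0,"z": 0.3,"spin": 0}
    - {"x": 0,"y": 0,"z": 0,"spin": 0}
    - {"x": 0,"y": 0,"z": 0,"spin": 0}
    - {"x": 0,"y": 0,"z": 0,"spin": 0}
    - {"x": 0,"y": 0,"z": 0,"spin": 0}
  grip: 75

```text
time_s: 13.35
position: [0.6199, 0.0088, 0.0977]
tcp_rot: [[0.369, 0.016, 0.929], [-0.929, -0.013, 0.369], [0.018, -1.0, 0.01]]
force: [-0.6, 0.2, -0.8]
opening: 0.837
```

Request:
apply_moves:
  steps:
    - {"x": 0,"y": 0,"z": 8,"spin": 0}
    - {"x": 0,"y": 0,"z": 15,"spin": 0}
    - {"x": 0,"y": 0,"z": 20,"spin": 0}
    - {"x": 0,"y": 0,"z": 20,"spin": 0}
    - {"x": -5,"y": 0,"z": 20,"spin": 0}
    - {"x": -15,"y": 0,"z": 20,"spin": 0}
    - {"x": -20,"y": 0,"z": 15,"spin": 0}
    - {"x": -20,"y": 0,"z": 5,"spin": 0}
    - {"x": -15,"y": 0,"z": 0,"spin": 0}
    - {"x": -5,"y": 0,"z": 0,"spin": 0}
    - {"x": 0,"y": 0,"z": 0,"spin": 0}

```text
time_s: 14.45
position: [0.5382, 0.0087, 0.2311]
tcp_rot: [[0.369, 0.023, 0.929], [-0.929, -0.014, 0.369], [0.022, -1.0, 0.016]]
force: [0.3, -0.2, -1.2]
opening: 0.864
```

```bash
python3 - <<'E'
from h import *
s=read_state();print(s['position'],s['opening'],s['force'])
im=imaging.capture("side");cv2.imwrite("pics/s9.png",cv2.resize(im[140:280,160:320],None,fx=4,fy=4)[...,::-1])
im2=imaging.capture("scene");cv2.imwrite("pics/c9.png",cv2.resize(im2[220:380,200:360],None,fx=3.7,fy=3.7)[...,::-1])
im3=imaging.capture("wrist");cv2.imwrite("pics/w9.png",im3[...,::-1])
for nm in ('small_lid_grip','cup'):
  for n in ('scene','side'):
    for d in spotter.cut_out(nm,n)[:1]: print(nm,n,d['score'],d['rect'])
# predicted post and disc outlines home
E
```

```text
[0.53815276 0.00871496 0.23106382] 0.8636145260714057 [ 0.34538028 -0.2177088  -1.16806417]
small_lid_grip scene 0.72 [352.4, 357.3, 43.2, 36.2]
small_lid_grip side 0.56 [147.4, 254.0, 33.1, 33.6]
cup scene 0.6 [196.8, 207.8, 38.1, 56.1]
cup side 0.56 [333.4, 166.4, 37.3, 43.2]
```

View pics/s9.png

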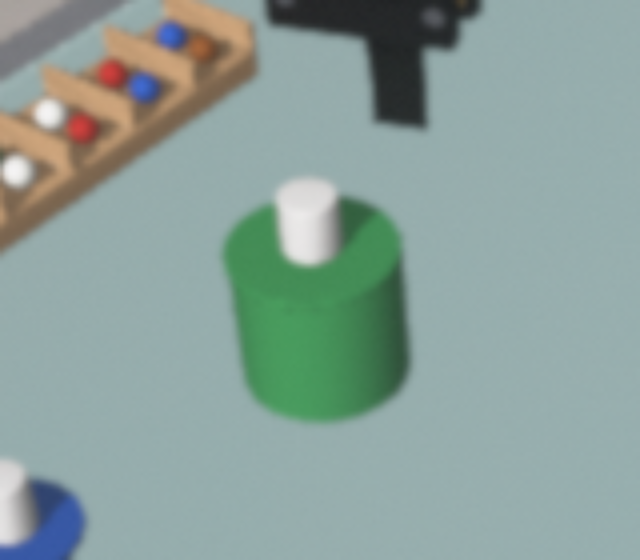

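View pics/c9.png

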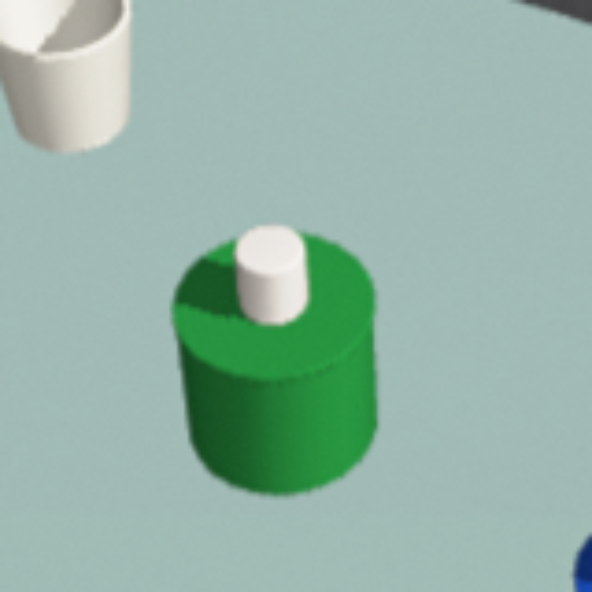

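View pics/w9.png

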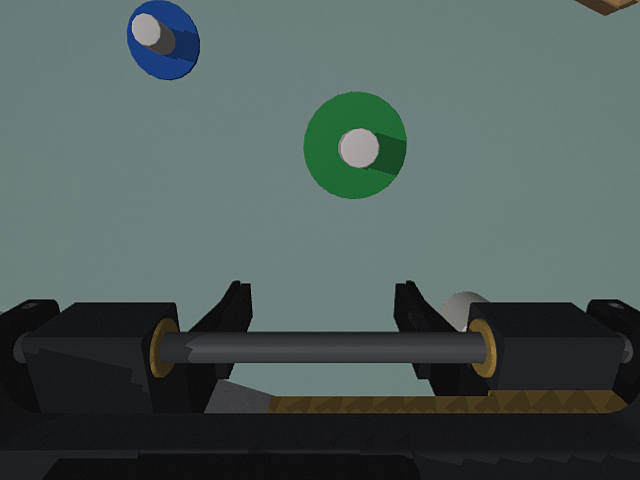

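```bash
python3 - <<'E'
from h import *
obs=[]
for n in("scene","side"):
    im=imaging.capture(n).astype(int);c=imaging.camera_params(n)
    g=(im[...,1]-np.maximum(im[...,0],im[...,2])>25)
    w=np.zeros(g.shape,bool)
    x0,y0,x1,y1=(225,260,320,365) if n=="scene" else (200,170,275,260)
    w[y0:y1,x0:x1]=1
    post=(im.min(2)>190)&w if n=="scene" else (im.min(2)>175)&w
    h=mhull((g|post)&w); 
    # orange
    obs.append((h,c,cen(mhull(post))[0]))
def hull(P,c): return cv2.convexHull(proj(P,c).astype(np.float32))
def rs(h,n=120):
    # radial signature via support function
    t=np.linspace(0,2*np.pi,n,endpoint=False); return t,(h.reshape(-1,2)@np.c_[np.cos(t),np.sin(t)].T).max(0)
def r(p):
    o=[]
    for i,(h,c,_) in enumerate(obs):
        ux,uy,dz,tx,ty=p[:5]
        L=rings([(.044,0),(.044,.004),(.015,.036)])
        L=L+np.c_[0*L[:,0],0*L[:,0],L[:,0]*tx+L[:,1]*ty]
        P=np.r_[M['tub']+[ux,uy,.008],L+[ux,uy,.083+dz]]
        q=proj(P,c)+p[5+2*i:7+2*i]*100
        o.append(rs(cv2.convexHull(q.astype(np.float32)))[1]-rs(h+0)[1]+0*.5)
    o.append(np.array(p[5:])*100*3)
    return np.concatenate(o)
for dz in(0,.005,.01):
  s=least_squares(lambda q:r([q[0],q[1],dz,0,0,*q[2:]]),[.62,.0075,0,0,0,0],x_scale=.01,diff_step=1e-3)
  print(dz,s.x[:2],s.cost)
s=least_squares(r,[.62,.0075,0.001,0,0,0,0,0,0],x_scale=[.01,.01,.01,.02,.02]+[.01]*4,diff_step=1e-2)
print(np.round(s.x,4),s.cost); print(read_state()['time_s'])
E
```

```text
Traceback (most recent call last):
ValueError: operands could not be broadcast together with shapes (450,2) (200,)
```

```bash
python3 - <<'E'
from h import *
obs=[]
for n in("scene","side"):
    im=imaging.capture(n).astype(int);c=imaging.camera_params(n)
    g=(im[...,1]-np.maximum(im[...,0],im[...,2])>25)
    w=np.zeros(g.shape,bool)
    x0,y0,x1,y1=(225,260,320,365) if n=="scene" else (200,170,275,260)
    w[y0:y1,x0:x1]=1
    post=(im.min(2)>190)&w
    y,x=np.nonzero((g|post)&w); obs.append((np.c_[x,y].astype(float),c)); print(n,x.min(),x.max(),y.min(),y.max())
t=np.linspace(0,2*np.pi,120,endpoint=False); D=np.c_[np.cos(t),np.sin(t)].T
def r(p):
    p=np.asarray(p); o=[]
    for i,(h,c) in enumerate(obs):
        ux,uy,dz,tx,ty=p[:5]
        L=rings([(.044,0),(.044,.004),(.015,.036)])
        L=L+np.c_[0*L[:,0],0*L[:,0],L[:,0]*tx+L[:,1]*ty]
        P=np.r_[M['tub']+[ux,uy,.008],L+[ux,uy,.083+dz]]
        o.append(((proj(P,c)+p[5+2*i:7+2*i]*100)@D).max(0)-(h@D).max(0)-.3)
    o.append(p[5:]*100*3)
    return np.concatenate(o)
for dz in(0,.003,.006,.01):
  s=least_squares(lambda q:r([q[0],q[1],dz,0,0,*q[2:]]),[.62,.0075,0,0,0,0],x_scale=.01)
  print(dz,s.x[:2],s.cost)
s=least_squares(r,[.62,.0075,0.001,0,0,0,0,0,0],x_scale=[.01,.01,.01,.02,.02]+[.01]*4)
print(np.round(s.x,4),s.cost); print(read_state()['time_s'])
E
```

```text
scene 246 301 281 353
side 216 259 185 245
0 [0.61907597 0.00692603] 73.89197416348294
0.003 [0.61909832 0.00721715] 164.3772795087685
0.006 [0.61911772 0.00750349] 315.0777339496704
0.01 [0.61913903 0.00787781] 610.989851795459
[ 0.6194  0.0067 -0.0037 -0.0587 -0.0164 -0.001  -0.008  -0.0079  0.0013] 39.32363562890612
15.0
```

```bash
python3 - <<'E'
from h import *
c=imaging.camera_params("wrist");im=imaging.capture("wrist").astype(int)
w=np.zeros(im.shape[:2],bool);w[80:220,290:420]=1
g=(im[...,1]-np.maximum(im[...,0],im[...,2])>20)&w
post=(im.min(2)>140)&w&(im.max(2)-im.min(2)<40)
y,x=np.nonzero((g)); H=np.c_[x,y].astype(float); 
# keep only component
H=mhull(g).reshape(-1,2).astype(float)
T=mhull(post).reshape(-1,2).astype(float);print(H.min(0),H.max(0),T.min(0),T.max(0))
t=np.linspace(0,2*np.pi,120,endpoint=False); D=np.c_[np.cos(t),np.sin(t)].T
def r(p,full=False):
    ux,uy,dz,tx,ty=p
    def tr(L): return L+np.c_[-L[:,2]*tx,-L[:,2]*ty,L[:,0]*tx+L[:,1]*ty]+[ux,uy,.083+dz]
    d=(proj(tr(rings([(.044,0),(.044,.004)])),c)@D).max(0)-(H@D).max(0)-.5
    q=proj(tr(rings([(.015,.036)])),c)
    e=(q@D).max(0)-(T@D).max(0)-.5
    e=e[:] 
    return np.concatenate([d,e])
for dz in (0,.005,.01):
  s=least_squares(lambda q:r([q[0],q[1],dz,q[2],q[3]]),[.62,.0075,0,0],x_scale=.01,loss='soft_l1');print(dz,np.round(s.x,4),s.cost)
s=least_squares(r,[.62,.0075,0,0,0],x_scale=.01,loss='soft_l1');print(np.round(s.x,4),s.cost)
cv2.imwrite("pics/w10.png",cv2.resize(im[70:230,280:430].astype(np.uint8),None,fx=3.7,fy=3.7,interpolation=cv2.INTER_CUBIC)[...,::-1])
E
```

```text
[304.  91.] [407. 198.] [341. 128.] [378. 166.]
0 [ 0.6203  0.0083  0.0011 -0.0066] 31.399511310448553
0.005 [ 0.62    0.0089 -0.0033 -0.0007] 94.890720211934
0.01 [ 0.6194  0.0097 -0.0136  0.0102] 213.9046801679494
[ 0.6203  0.0082 -0.0009  0.0018 -0.0072] 29.706120411721773
```

View pics/w10.png

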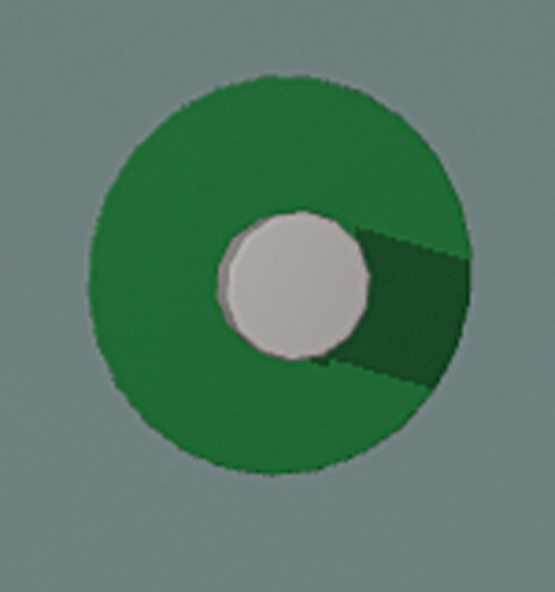

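The wrist fit puts the lid 0.9 mm below its nominal home height, which is within error. Its tilt is under 0.5°, and it is centred on the tub. Handing in.

```bash
python3 -c "
from rig import job;print(job.hand_in())"
```

```text
the job is handed in; nothing more can be done
None
```

I picked up the green lid by its post, lowered it onto the tub and pressed it down until it snapped home. Then I let go, backed the gripper off, and handed in at about 15 s of the 40 s allowed.

**Lid seated:**
- **Snap:** the force readings rose to about 6 N on the catches, then dropped to zero. I only sampled between moves, so I did not see the 10–20 N peak itself.
- **Home height:** the lid then met a hard stop at 21 N, within 0.3 mm of the expected home height.
- **Fit:** the wrist-camera fit shows it within 1 mm of home, with under 0.5° of tilt.
- **Appearance:** the scene and side pictures show no gap at the rim.

**Tub:** it is upright and within about 1–2 mm of where it started.

**Blue lid and cup:** I never touched them. The detector boxes match the first ones to within about 5 pixels.

**One check disagreed:** a free outline fit from the scene and side cameras gave about 3° of tilt with the lid 4 mm below the rim. That is not physically possible, so I put it down to errors in the image outlines. With tilt fixed at zero, the same fit matched the home height best.

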